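# Shift the lathe's gear lever through its gate into green

## Task

Set the bench lathe to its green speed: with the fingertips, push the black-knobbed gear lever out of its middle slot, along the cross lane of the gate and fully home into the slot at the green disc. Only push the lever, never taking it between the fingers, do not force it against the gate, and do not put it into the slot of another colour on the way. Leave the wax tin, the turned spindle and the chisel where they are.

Things in the scene. Friction and masses are not known exactly. Their poses are not given: they have to be found in the camera images.
- gate_centre (a point): Centre of the gate's cross lane, on the bright metal plate's top face, 100 mm above the table. Axes of the gate: x along the slots, y along the lane, z up. The lathe is bolted down, at a new place and yaw each time. Lane: 16 mm wide, 66 mm long. Three slots cross it, at y = 0 and about +-25 mm, some 15 mm wide, reaching to x = +-32 mm. The four outer slot ends are marked by discs.
- gearbox: The lathe; origin on the table under the gate's centre, same axes. Grey box 170 x 170 mm, gate plate 132 x 132 x 8 mm on top. Solid islands with round noses (8 mm from the lane's centre line) part the slots: the lever changes slots only in the cross lane. On its +y side, from y = 95 mm on, stand headstock (172 mm high), chuck and wooden blank.
- lever_knob (a point): Centre of the black ball knob, 30 mm across; z along the stem. 170 mm above the table with the lever upright in mid-lane. In gate axes it travels to x = +-43 mm (slot ends, firm stops) and y = +-46 mm (lane ends, firm stops); home in a corner it is at 43, 44 mm, 157 mm above the table. It has about 5 mm of play along x in the lane, 4 mm along y in an outer slot.
- shift_lever: The gear lever: steel stem 10 mm thick, knob, about 120 g. Origin at its pivot, hidden in the box 80 mm below the plate's top, 150 mm from the knob's centre; z along the stem. It tilts both ways within the gate, takes about 1.5 to 3 N at the knob, has no spring or catch and stays where it is left. It starts part or all of the way into the middle slot's far (+x) half.
- disc_green: Green disc, 17 mm across, 2 mm thick, fixed on the gate plate just outside the end of one of the four corner slots, at +-43 mm in x and +-44 mm in y of the gate: straight below the knob's centre when the lever is fully home in that slot. Origin: centre of its underside. Marks the wanted slot; the discs change corners from start to start.
- disc_red: Red disc, 17 mm across, 2 mm thick, fixed on the gate plate just outside the end of one of the four corner slots, at +-43 mm in x and +-44 mm in y of the gate: straight below the knob's centre when the lever is fully home in that slot. Origin: centre of its underside. Not wanted.
- disc_yellow: Yellow disc, 17 mm across, 2 mm thick, fixed on the gate plate just outside the end of one of the four corner slots, at +-43 mm in x and +-44 mm in y of the gate: straight below the knob's centre when the lever is fully home in that slot. Origin: centre of its underside. Not wanted.
- disc_blue: Blue disc, 17 mm across, 2 mm thick, fixed on the gate plate just outside the end of one of the four corner slots, at +-43 mm in x and +-44 mm in y of the gate: straight below the knob's centre when the lever is fully home in that slot. Origin: centre of its underside. Not wanted.
- wax_tin_mid (a point): Middle of a loose brass wax tin with a red lid, 65 mm across and 52 mm high, standing on the table to the right of the speed-change box. To be left alone.
- spindle_mid (a point): Middle of a loose turned wooden spindle, 44 mm across the foot and 78 mm high, standing on the table in front of the box (robot side). To be left alone.
- chisel_mid (a point): Middle of a loose wood chisel with a dark square handle, 230 mm long, 24 mm wide, 22 mm high, lying on the table to the right of the tin. To be left alone.

How it is judged:
By the outcome, as a careful person would: the job done as asked, in the order asked, and still so for the second after the job is handed in, with the robot touching nothing.
It also fails if it takes over 45 s, if anything falls off the work surface, if the arm or the gripper's body presses on something with over 40 N, if the wrist force passes 120 N, or if a joint passes its speed limit or range.

## Robot

A 6-joint arm with a two-finger parallel gripper is mounted at the origin on the work surface. World frame = base frame: x ahead of the robot, y to its left, z up, the work surface at z = 0. Lengths are in m, angles in rad, forces in N, time in s.
With the tool pointing down it reaches from about 0.275 to 0.975 m from the base axis. Payload 8.4 kg.
Tool frame: the origin (TCP) lies midway between the tips of the shut fingers; the grasp point (between the pads) lies 19 mm behind it (manip.tcp_to_grasp is the distance from the TCP to the grasp point, in m); x points along the fingers, y is the direction in which the jaws open and shut, and the axes are right-handed (so a half turn about x gives the same grasp; the last joint's range is limited). The gripper opens to 92 mm and grips with 3 to 60 N. Pads are 20 mm wide; open, the fingers measure 128 mm over their backs; the gripper's body (75 mm by 189 mm) begins 69 mm behind the grasp point.
Start: joints at [1.342, 0.353, 1.633, -0, 1.155, -0.002], TCP at [0.141, 0.609, 0.215] pointing down, gripper open.
Joint ranges: [-2.63, 2.63], [-0.92, 2.1], [0.06, 2.66], [-1.3, 4.44], [0, 2.69], [-3.02, 3.02]. Speed limits (rad/s): [2.22, 2.22, 2.79, 3.14, 3.14, 3.14].

## Interface

Orientations are given as a rotation vector (axis times angle).
In Python, from rig import manip gives the robot as it stands. The module is installed in compiled form; this text tells all that it offers. Calls block until the motion is done:
- manip.move_pose(position, orientation): joint-space move of the TCP to a pose.
- manip.servo_line(position, ori=None, speed=0.15, force_limit=None): straight line of the TCP; ori=None keeps the orientation; speed is the mean speed in m/s. With force_limit (N) it stops when the force on the tool has changed by that much, and returns True; else False.
- manip.set_joints(angles): joint-space move.
- manip.command_gripper(opening, grip_force=None): finger opening in m; grip_force is the grip in N (None keeps the last); returns when the fingers have stopped.
- manip.dwell(seconds).
- manip.solve_ik(position, orientation): joint angles nearest the present ones, or None.
- manip.get_image(name): name is "side" or "top" or "wrist"; returns a dict with "image" (480x640x3 uint8, red, green, blue), "K" (3x3 intrinsics, pixels), "view" (4x4, takes a point from world to camera coordinates); the wrist camera has in their place "mount" (4x4, takes a point from camera to tool coordinates, whose origin is the TCP and whose axes are the tool frame's). Camera axes: x right, y down, z forward; pixel columns grow to the right and rows downward; lengths in m; the calibration is good to about 2 mm. A picture is of the moment at which its call begins: read the wrist's pose just before it. There is no depth.
A pose or a line that the arm cannot do raises manip.PlanningError and nothing moves.
- manip.hand_in(): hands the job in, once; it reports no verdict.
Readings, each from a call of its own:
- manip.read_time(): time.
- manip.read_joints(): joint angles.
- manip.read_qd(): joint speeds.
- manip.read_joint_efforts(): joint torques, N m.
- manip.read_eef_pos(): TCP position.
- manip.read_eef_rot(): TCP orientation.
- manip.read_ft_force(): force on the tool from outside, world axes, zero at the start.
- manip.read_wrist_torque(): the same for the moment, N m.
- manip.read_opening(): finger opening in m.
Only numpy, scipy, OpenCV 4.12 (cv2) and the standard library are available. Lean on these libraries where they do the work, as an engineer would, in place of code of your own. Each camera call takes 0.05 s, during which the arm holds its last target. There are 200 camera calls.

## Working session

There is one attempt and no reset: what is moved stays moved. The work goes in short steps, each a Python script; the robot and the scene stay as the last script left them, time stands still between calls to the robot, and variables do not carry over. Pictures are saved under pics/ and viewed, about 8 in all and at most 12, crops included, and the job is handed in when it is done.

```bash
mkdir -p pics
python3 - <<'E'
from rig import manip
import cv2,pickle
d={}
for n in ("top","side"):
    g=manip.get_image(n); d[n]=g; cv2.imwrite(f"pics/{n}0.png",g["image"][:,:,::-1]); print(n,g["K"].tolist(),g["view"].round(4).tolist())
pickle.dump(d,open("d0.pkl","wb"))
print(manip.read_time(),manip.read_eef_rot(),manip.read_eef_pos())
E
```

```text
top [[481.6383836453007, 0.0, 322.0999437708973], [0.0, 481.6383836453007, 237.99626213336734], [0.0, 0.0, 1.0]] [[0.0296, -0.9994, -0.0194, -0.0621], [-0.9932, -0.0272, -0.1134, 0.5682], [0.1128, 0.0226, -0.9934, 0.7697], [0.0, 0.0, 0.0, 1.0]]
side [[460.85849317071444, 0.0, 320.8256576043029], [0.0, 460.85849317071444, 236.71255613530113], [0.0, 0.0, 1.0]] [[0.9716, -0.2363, -0.0145, -0.5853], [-0.1701, -0.6547, -0.7365, 0.1312], [0.1645, 0.718, -0.6763, 0.7206], [0.0, 0.0, 0.0, 1.0]]
0.1 [ 0.17711975  1.56361918 -0.17903829] [0.1404204  0.60857339 0.21394475]
```

View pics/top0.png

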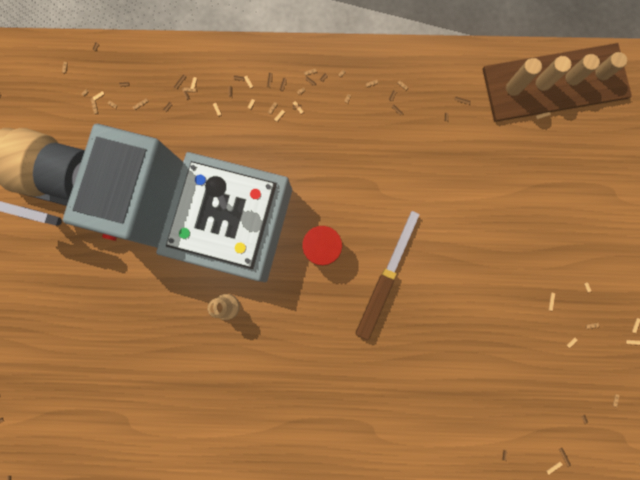

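View pics/side0.png

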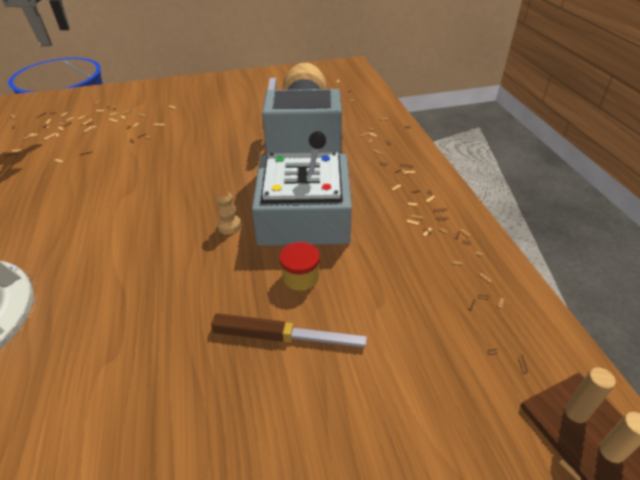

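Top view: green disc (185,233), blue (200,180), yellow (240,248), red (255,194), knob ~(216,187). The headstock is to the left, so green is at the gate's (-x, +y) corner. Next I'll localise these precisely.

```bash
cat > h.py <<'E'
import numpy as np,cv2
from scipy.optimize import least_squares
from scipy.spatial.transform import Rotation as R
def proj(g,P):
    P=np.atleast_2d(P); c=P@g["view"][:3,:3].T+g["view"][:3,3]; p=c@g["K"].T; return p[:,:2]/p[:,2:]
def ray(g,uv,z):
    d=np.linalg.solve(g["K"],[*uv,1]); Rm=g["view"][:3,:3]; o=-Rm.T@g["view"][:3,3]; d=Rm.T@d; return o+d*(z-o[2])/d[2]
def knob(t,L=.15): pass
E
python3 - <<'E'
from h import *
import pickle
d=pickle.load(open("d0.pkl","rb"))
D={'green':(-43,44),'blue':(43,44),'red':(43,-44),'yellow':(-43,-44)}
H={'green':(45,80),'blue':(105,130),'red':(0,8),'yellow':(22,32)}
roi={'top':(160,160,300,275),'side':(255,150,345,198)}
obs={}
for n,g in d.items():
    hsv=cv2.cvtColor(g["image"],cv2.COLOR_RGB2HSV); x0,y0,x1,y1=roi[n]
    for c,(a,b) in H.items():
        m=(hsv[...,0]>=a)&(hsv[...,0]<=b)&(hsv[...,1]>130)&(hsv[...,2]>80)
        M=np.zeros_like(m);M[y0:y1,x0:x1]=m[y0:y1,x0:x1]
        k,l,s,ce=cv2.connectedComponentsWithStats(M.astype(np.uint8))
        i=1+np.argmax(s[1:,4]); obs[n,c]=ce[i]; print(n,c,ce[i].round(1),s[i,4])
def res(p,names):
    c,s=np.cos(p[2]),np.sin(p[2]);r=[]
    for (n,k),uv in obs.items():
        if n in names:
            x,y=np.array(D[k])/1e3; r+=list((proj(d[n],[p[0]+c*x-s*y,p[1]+s*x+c*y,.102])-uv)[0])
    return r
for names in (("top",),("side",),("top","side")):
    f=least_squares(res,[.55,.1,0],args=(names,)); print(names,f.x.round(4),np.round(f.fun,1))
p=f.x; np.save("gate.npy",p)
# where would the knob appear for tilt positions along middle slot
c,s=np.cos(p[2]),np.sin(p[2])
for gx in (0,10,20,30,43):
    P=[p[0]+c*gx/1e3,p[1]+s*gx/1e3,.02+np.sqrt(.15**2-(gx/1e3)**2)]
    print(gx,proj(d["top"],P).round(0),proj(d["side"],P).round(0))
a=cv2.resize(d["top"]["image"][140:290,150:350],None,fx=4,fy=4,interpolation=2)
cv2.imwrite("pics/c.png",a[:,:,::-1])
E
```

```text
top green [184.1 232.9] 66
top blue [200.  179.5] 72
top red [254.8 193.6] 79
top yellow [239.6 247.6] 85
side green [279.4 158.6] 21
side blue [325.2 157.7] 25
side red [326.2 186.2] 33
side yellow [276.4 187.1] 37
('top',) [ 0.5957  0.1107 -0.2284] [ 0.2  0.   0.1  0.  -0.1  0.  -0.1 -0.1]
('side',) [ 0.5953  0.1089 -0.2285] [-0.1  0.2  0.1  0.2  0.  -0.2 -0.  -0.2]
('top', 'side') [ 0.5956  0.1104 -0.2284] [ 0.4  0.1  0.3  0.1  0.1  0.1  0.1 -0.  -0.1 -0.3  0.1 -0.2 -0.  -0.7
  0.  -0.7]
0 [[209. 205.]] [[300. 138.]]
10 [[211. 198.]] [[306. 138.]]
20 [[213. 192.]] [[312. 139.]]
30 [[215. 185.]] [[318. 139.]]
43 [[218. 177.]] [[325. 141.]]
```

View pics/c.png

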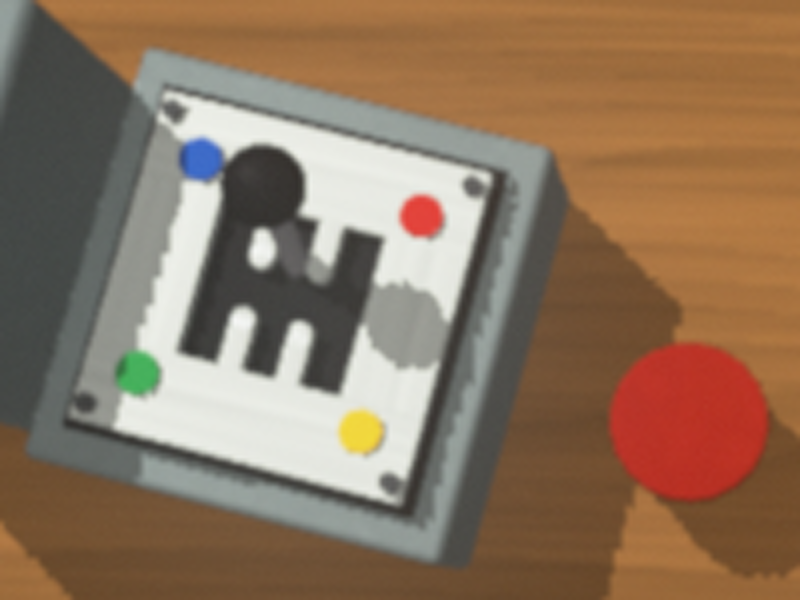

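Gate is at (0.5956, 0.1104) with yaw -0.228. The knob is about +28 mm into the middle slot and green is at gate (-43, +44). First push: shut fingers, jaw axis along gate y, from the +x side back to mid-lane.

```bash
cat >> h.py <<'E'
from rig import manip
p=np.load("gate.npy"); c,s=np.cos(p[2]),np.sin(p[2])
def W(x,y,z): x,y=x/1e3,y/1e3; return np.array([p[0]+c*x-s*y,p[1]+s*x+c*y,z/1e3])
def G(P): d=np.array(P)-[p[0],p[1],0]; return (np.array([c*d[0]+s*d[1],-s*d[0]+c*d[1],d[2]])*1e3).round(1)
def ori(sg=1):
    X=np.array([0,0,-1.]);Y=sg*np.array([-s,c,0]); return R.from_matrix(np.c_[X,Y,np.cross(X,Y)]).as_rotvec()
def st(t=''): print(t,'t',round(manip.read_time(),2),'gate',G(manip.read_eef_pos()),'F',np.round(manip.read_ft_force(),1))
def line(x,y,z,v=.15,f=None):
    r=manip.servo_line(W(x,y,z),speed=v,force_limit=f); st(r); return r
def pic(n,f,crop=None):
    g=manip.get_image(n)
    a=g["image"] if crop is None else cv2.resize(g["image"][crop[1]:crop[3],crop[0]:crop[2]],None,fx=4,fy=4,interpolation=2)
    cv2.imwrite(f"pics/{f}.png",a[:,:,::-1])
E
python3 - <<'E'
from h import *
for sg in (1,-1): print(sg,manip.solve_ik(W(68,0,260),ori(sg)))
manip.command_gripper(0.0,10); st()
q={sg:manip.solve_ik(W(68,0,260),ori(sg)) for sg in (1,-1)}
q0=manip.read_joints()
sg=min((k for k in q if q[k] is not None),key=lambda k:np.abs(np.array(q[k])-q0).max())
manip.move_pose(W(68,0,260),ori(sg)); st(sg)
line(68,0,150,.12)
line(45,0,150,.06,6)
line(24,0,150,.06,8)
pic("top","t1",(150,140,350,290)); pic("side","s1",(220,80,400,215))
E
```

```text
1 [ 0.14027595  0.38489278  1.48409356  0.          1.27260632 -1.20207545]
-1 [ 1.40275951e-01  3.84892776e-01  1.48409356e+00 -4.44089210e-16
  1.27260632e+00  1.93951720e+00]
 t 1.44 gate [-556.2  382.6  214.6] F [-0.1 -0.2  0.7]
1 t 4.03 gate [ 67.6   0.8 259.9] F [ 0.2 -0.2  0.7]
False t 5.1 gate [ 68.6   0.2 150.8] F [-0.3  0.9 -0.4]
False t 5.63 gate [4.470e+01 1.000e-01 1.503e+02] F [ 0.6  0.1 -0. ]
False t 6.13 gate [ 23.4  -0.  149.9] F [-0.1 -0.4  0.8]
```

View pics/s1.png

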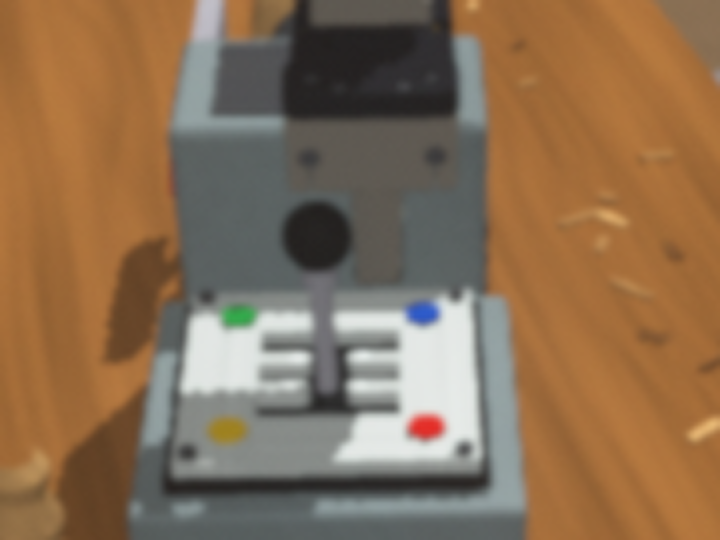

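View pics/t1.png

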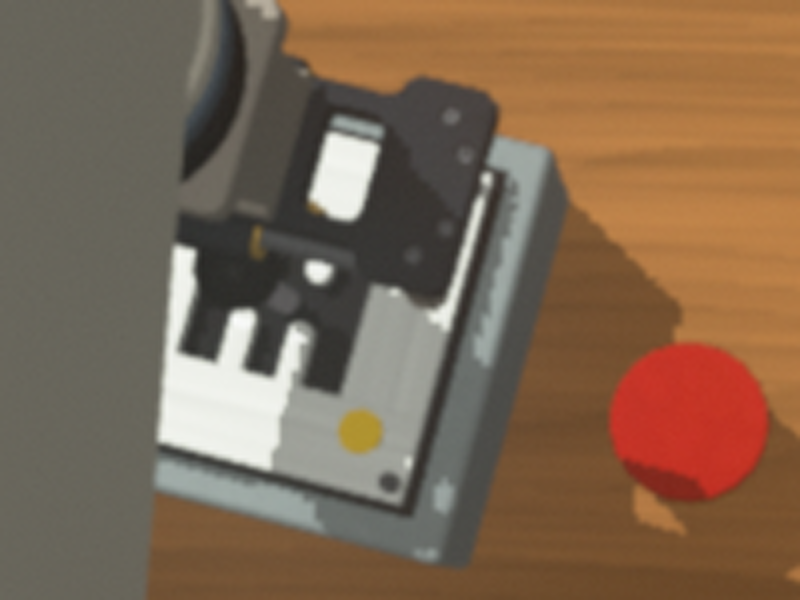

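Side crop: the knob centre is at (317,235), i.e. full-image (299,139). That matches a knob at mid-lane (x ≈ -1 mm). Next I go round at height to the -y side and push along the lane.

Run:
```python
from h import *
line(42,0,147,.15)
line(42,-50,147,.2)
line(-1,-50,147,.2)
line(-1,-35,147,.08,6)
line(-1,8,147,.06,8)
pic("side","s2",(220,80,400,215)); pic("top","t2",(150,140,350,290))
```

```text
False t 6.51 gate [ 42.2  -0.2 146.6] F [ 0.  -0.1  0.1]
False t 6.91 gate [ 41.7 -50.5 147.1] F [ 0.3 -0.2  0.1]
False t 7.28 gate [ -1.4 -49.1 147.3] F [ 0.1 -0.2  0.3]
False t 7.61 gate [ -0.5 -34.1 146.9] F [ 0.4 -0.5  0.1]
False t 8.47 gate [ -1.    8.1 147. ] F [-0.3 -0.1 -0.5]
```

View pics/s2.png

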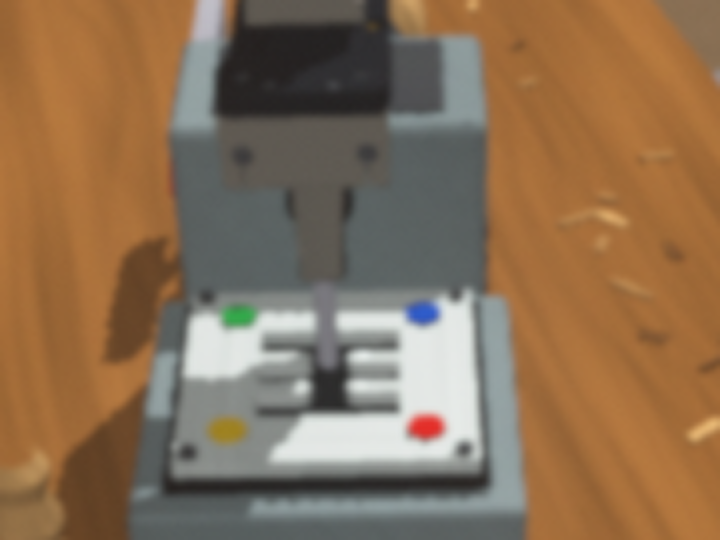

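Side crop: the knob is hidden behind the finger, with its edges at columns 290 and 352. The stem foot has moved to (325,360), towards the far slot. I'll back off to the +x side and measure there before the last push.

Run:
```python
from h import *
line(-1,0,147,.1)
line(45,0,147,.2)
line(45,40,143,.2)
g=manip.get_image("side")
a=cv2.resize(g["image"][80:215,220:400],None,fx=4,fy=4,interpolation=2)
for y in (32,38,44,48):
  for x in (-5,0,5):
    P=W(x,y,20+np.sqrt(150**2-x*x-y*y)); print(x,y,((proj(g,P)[0]-[220,80])*4).round(0))
cv2.imwrite("pics/s3.png",a[:,:,::-1])
```

```text
False t 8.82 gate [ -1.   -0.7 147.1] F [0.1 0.3 0.1]
False t 9.21 gate [ 45.1  -0.2 146.7] F [0.6 0.1 0.6]
False t 9.56 gate [ 43.9  40.7 142.7] F [-0.  -0.4  0.3]
-5 32 [311. 202.]
0 32 [322. 201.]
5 32 [334. 201.]
-5 38 [312. 198.]
0 38 [323. 197.]
5 38 [334. 197.]
-5 44 [312. 194.]
0 44 [323. 194.]
5 44 [335. 194.]
-5 48 [313. 192.]
0 48 [324. 192.]
5 48 [335. 192.]
```

View pics/s3.png

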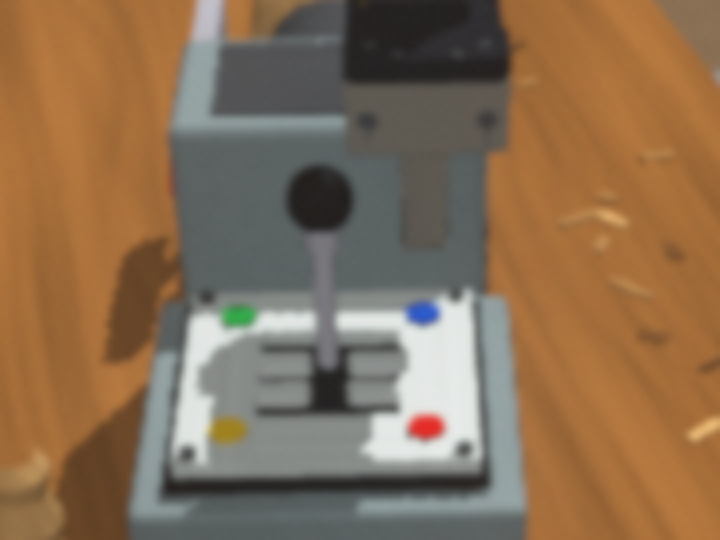

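Side crop: the knob centre is at (320,199), so x ≈ -1.5 and y ≈ 38-40, a few mm short of 44. I'll push another ~4 mm along the lane with a force guard, then go round and push -x into the green slot.

Run:
```python
from h import *
line(45,-5,145,.2)
line(-1,-5,145,.2)
line(-1,5,145,.1,6)
line(-1,12.5,145,.03,6)
line(-1,-2,145,.1)
line(45,-2,145,.2)
line(45,43.5,143,.2)
r=line(28,43.5,143,.08,6)
r=line(8,43.5,142,.05,7)
if not r: r=line(-19,43.5,142,.05,7)
pic("side","s4",(220,80,400,215))
```

```text
False t 9.98 gate [ 45.   -6.3 145.3] F [-0.1 -0.2 -0.1]
False t 10.37 gate [ -1.1  -4.4 145.4] F [ 0.5 -0.4  0.9]
False t 10.62 gate [ -0.2   6.  145.1] F [ 0.5 -0.6  0.6]
False t 11.02 gate [ -1.   12.6 144.9] F [ 0.1 -0.8 -0.3]
False t 11.31 gate [ -1.   -2.9 145.1] F [0.  0.2 0.5]
False t 11.69 gate [ 45.2  -2.1 144.7] F [-0.3 -0.1 -0.8]
False t 12.07 gate [ 43.9  44.2 142.8] F [ 0.2 -0.6 -0.4]
False t 12.43 gate [ 27.6  43.  143.3] F [ 0.3 -0.2 -0.1]
False t 12.97 gate [  7.7  43.5 142. ] F [0.  0.1 1. ]
False t 13.67 gate [-19.1  43.6 142.2] F [ 0.4 -0.5  0.5]
```

View pics/s4.png

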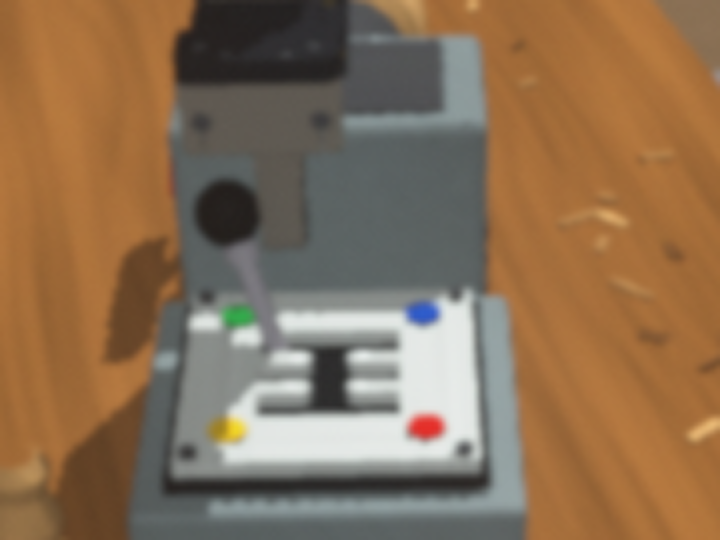

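Side crop: the knob is at (227,212) over the green slot and the stem is near the slot end, but no stop has been felt. I'll creep on until a gentle contact.

Run:
```python
from h import *
for x in (-20,-21,-22,-23):
    r=line(x,43.5,142,.012,5); manip.dwell(.1); st('hold')
    if r or np.hypot(*manip.read_ft_force()[:2])>4: break
xs=G(manip.read_eef_pos())[0]
line(10,43.5,142,.15); line(45,43.5,190,.2); line(60,0,300,.2)
g=manip.get_image("side")
for P in ((-43,44,157),(-40,44,157),(-43,41,157)): print(P,((proj(g,W(*P))[0]-[220,80])*4).round(0))
cv2.imwrite("pics/s5.png",cv2.resize(g["image"][80:215,220:400],None,fx=4,fy=4,interpolation=2)[:,:,::-1])
```

```text
False t 13.97 gate [-19.7  43.5 142.1] F [ 1.9  0.1 -0.1]
hold t 14.07 gate [-19.7  43.5 142.1] F [ 1.7 -1.3  0.3]
False t 14.32 gate [-20.7  43.5 142. ] F [ 3.6  0.4 -1.8]
hold t 14.42 gate [-20.8  43.5 142. ] F [ 4.6 -2.2 -2.7]
False t 14.78 gate [  9.4  43.3 141.6] F [-0.1  0.1  0.8]
False t 15.22 gate [ 43.9  43.4 189.5] F [-0.8  0.4 -0.6]
False t 15.97 gate [ 59.    0.  298.3] F [-0.7 -0.5  0.1]
(-43, 44, 157) [228. 208.]
(-40, 44, 157) [235. 208.]
(-43, 41, 157) [227. 212.]
```

View pics/s5.png

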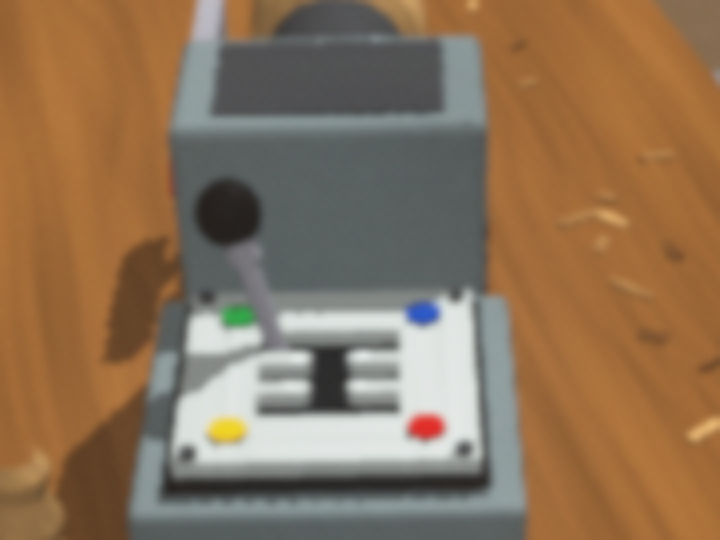

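Side crop: the knob is at (228,212), against a predicted (228,208) for fully home. The stop was felt at about 4-5 N and the arm is clear. Before handing in, I'll compare the loose items with the first picture.

Run:
```python
from h import *
import pickle
a=pickle.load(open("d0.pkl","rb"))["side"]["image"].astype(int); b=manip.get_image("side")["image"].astype(int)
for n,(x0,y0,x1,y1) in dict(tin=(275,240,325,292),spindle=(214,190,244,238),chisel=(205,310,370,355)).items(): print(n,np.abs(a-b)[y0:y1,x0:x1].mean().round(2))
st(); manip.hand_in()
```

```text
tin 1.84
spindle 2.14
chisel 7.9
 t 16.07 gate [5.890e+01 1.000e-01 2.979e+02] F [-0.6 -0.5 -0.8]
the job is handed in; nothing more can be done
```

Run:
```python
from h import *
import pickle
a=pickle.load(open("d0.pkl","rb"))["side"]["image"]; b=manip.get_image("side")["image"]
cv2.imwrite("pics/ch.png",cv2.resize(np.vstack([a[225:365,195:380],b[225:365,195:380]]),None,fx=2,fy=2)[:,:,::-1])
```

```text
the job is handed in; nothing more can be done
```

I pushed the lever with the shut fingertips out of the middle slot, along the cross lane in two pushes, and then into the green slot (gate -x, +y). I handed the job in at about 16 s, with the arm clear of everything.

- **Lever home:** the last side picture puts the knob at crop pixel (228,212). Fully home is predicted at (228,208), so x is about -43 mm and y is a few mm short of 44, at the edge of what the camera can tell. The end stop showed as a rise to about 5 N, where I stopped; no guarded push reached its 5-8 N limit.
- **Loose items:** comparing the first side picture with the last, the tin and spindle areas were unchanged (mean difference about 2 grey levels). The chisel's area differed more (7.9), and the picture I tried to take to explain it was refused after hand-in. The fingers never went near the chisel, so the arm's shadow is the likely cause, but I did not confirm that.

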